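# Pull the washstand vent flap shut with the hooked pole

### The job

Take the hooked pole from its rack, drop its hook into the ring eye of the open vent flap and pull the flap fully shut with it, without touching the flap with the hand. Then lift the hook out, leave the flap shut, and lay the pole back in its rack.

Things in the scene. Friction and masses are not known exactly. Their poses are not given: they have to be found in the camera images.
- pole_mid (a point): Middle of the hooked pole (balance 12 mm nearer the hook): pale wood bar, 18 x 18 mm square, 260 mm long, about 0.14 kg, lying level in its rack. Point on its centre line; x along it to the hook end (away from the robot), z up. From that end a steel rod 8 mm thick runs on, then turns straight down as a pin: pin axis at x = +155 mm, rounded tip at z = -49 mm. A brush lies in a like rack: not needed.
- pole_rack: Dark wooden rack of the pole; origin under its centre on the washstand top, z up, x along the lying pole. Base 200 x 70 x 12 mm; uprights at x = -85 and +85 mm, each with an open-topped notch: flat floor 70 mm up, 29 mm wide, flared cheeks up to 100 mm. The pole's middle lies within 10 mm of x = 0, 79 mm up. Fingers have free room between the uprights above the base.
- flap_eye (a point): Centre of the steel ring eye on the flap: level ring, 32 mm inside, 7 mm wire, open above and below, 250 mm up. Turns with the flap: z up, y along the flap to its hinge, x square to it, away from the robot when shut. Vertical hinge line at x = +36, y = +120 mm. Flap: wood with white pane, 142 x 130 mm, top 233 mm up, the upper part of a screen 194 mm wide with posts 235 mm high.
- flap (a joint): Angle of the vent flap about its vertical hinge, rad: 0 is fully shut, in line with the screen, against a stop; it grows as the flap swings open, away from the robot (counterclockwise from above), to 1.2. It moves lightly (about 0.5 N at the eye) and stays where it is left.

How it is judged:
On the way, in this order (a step that is already met when the one before it is completed fails the run):
1. the hook hangs in the ring eye of the still open flap (x of flap_eye in the frame of pole_mid between 0.135 and 0.175 m and y of flap_eye in the frame of pole_mid between -0.02 and 0.02 m and z of flap_eye in the frame of pole_mid between -0.046 and 0 m and value of joint flap above 0.3 rad), for 0.1 s.
2. the flap is shut with the hook still in the eye (x of flap_eye in the frame of pole_mid between 0.133 and 0.177 m and y of flap_eye in the frame of pole_mid between -0.022 and 0.022 m and z of flap_eye in the frame of pole_mid between -0.049 and 0 m and value of joint flap below 0.1 rad), for 0.1 s.
At the end, for the whole second after the job is handed in: The flap is shut (within 0.12 rad) and the pole rests in both notches of its rack: its middle within 40 mm along and 20 mm across of the rack's centre, 70 to 88 mm up, in line with the rack within 10 degrees, at rest (value of joint flap below 0.12 rad and x of pole_mid in the frame of pole_rack between -0.04 and 0.04 m and y of pole_mid in the frame of pole_rack between -0.02 and 0.02 m and z of pole_mid in the frame of pole_rack between 0.07 and 0.088 m and angle between the x axis of pole_mid and the x axis of pole_rack, either way round below 0.17 rad and linear speed of pole below 0.03 m/s); the robot touches nothing.
It fails at once if the hand or arm touches the flap (contact force between any of the arm, the fingers and flap above 1 N).
It also fails if it takes over 61 s, if anything falls off the work surface, if the arm or the gripper's body presses on something with over 40 N, if the wrist force passes 120 N, or if a joint passes its speed limit or range.

### The arm

A 6-joint arm with a two-finger parallel gripper is mounted at the origin on the work surface. World frame = base frame: x ahead of the robot, y to its left, z up, the work surface at z = 0. Lengths are in m, angles in rad, forces in N, time in s.
With the tool pointing down it reaches from about 0.35 to 0.775 m from the base axis. Payload 5.5 kg.
Tool frame: the origin (TCP) lies at the very end of the fingers, on their centre line; the grasp point (between the pads) lies 19 mm behind it; z points along the fingers, y is the direction in which the jaws open and shut (so a half turn about z gives the same grasp; the last joint's range is limited). The gripper opens to 85 mm and grips with 20 to 120 N. Pads are 22 mm wide; open, the fingers measure 114 mm over their backs; the gripper's body (76 mm by 85 mm) begins 54 mm behind the grasp point. The pads swing forward as they close: fully open they stand 13 mm farther back than shut.
Start: joints at [-1.306, 0.313, 0.046, 1.304, 0, 1.431], TCP at [0.226, -0.529, 0.231] pointing down, gripper open.
Joint ranges: [-2.76, 2.76], [-0.86, 1.69], [-1.03, 1.26], [-2.2, 2.34], [-1.47, 1.5], [-3.14, 3.14]. Speed limits (rad/s): [2.57, 2.57, 3.14, 3.14, 3.14, 3.14].

### API

Orientations are given as a unit quaternion [x, y, z, w].
In Python, from station import arm gives the robot as it stands. The module is installed in compiled form; this text tells all that it offers.
- The arm moves only by the tool send_rows, never from a script. Its argument "series" is a list of rows, each a list of 6 numbers: the shift along the tool's x, y, z in m, then the turn, a rotation vector about the tool's x, y, z in degrees. In form: [[dx, dy, dz, ax, ay, az], ...]. A call has 1 to 20 rows; each row is the pose to reach, as a shift and turn from the pose measured when the call began, along the tool's axes at that moment; what a row does not reach only later rows make up. A row lasts 1/8 s, in which the tool goes at most 62.5 mm and 10.7 degrees, less where a joint would pass 70% of its speed; a pose out of reach is approached as far as the arm can. A call with a gripper value outside its range is refused whole. "hand" is the closure, from -1 (fully open) to 1 (shut), set as the call begins (left out, the last holds). The fingers move at their own pace and stop on an object; the grip force is fixed at half the most. Time passes only in rows, so rows that repeat a pose let the fingers close. It gives the time, the measured TCP pose, the force and the opening at its end, in the units of the state.
- arm.get_obs(): the state, without advancing time (a new reading comes with each control period).
- arm.camera(name): name is "side" or "top"; returns the picture (420x560x3 uint8, red, green, blue); there is no depth.
- arm.calibration(name): a dict with "fx", "fy", "cx", "cy" (pixels), "k1" (the pictures are not rectified: a ray, as slopes to the right and down, at radius r is drawn at 1 + k1 r^2 times it, then the intrinsics apply), "extrinsics" (4x4, takes a point from world to camera coordinates). Camera axes: x right, y down, z forward; pixel columns grow to the right and rows downward; lengths in m; the calibration is good to about 2 mm. A picture is of the moment at which its call begins. calibration takes no time and is no camera call.
- arm.finish_job(): hands the job in, once; it reports no verdict.
The state is a dict: "clock": time; "qpos": joint angles; "joint_velocities": joint speeds; "tau": joint torques, N m; "ee_pos": TCP position; "tool_rot": TCP orientation; "force": force on the tool from outside, world axes, zero at the start; "wrist_torque": the same for the moment, N m; "grip_width": finger opening in m.
Only numpy, scipy, OpenCV 4.12 (cv2) and the standard library are available. Lean on these libraries where they do the work, as an engineer would, in place of code of your own. Each camera call takes 0.05 s, during which the arm holds its last target.

## Working session

There is one attempt and no reset: what is moved stays moved. The work goes in short steps, Python scripts to look and compute and a tool call to move; the robot and the scene stay as the last step left them, time stands still between calls to the robot, and variables do not carry over. Pictures are saved under pics/ and viewed, and the job is handed in when it is done.

Besides the shell and the picture viewer there is one more tool, called after ">>>" by a JSON object that holds its "method" and its "body", one argument or row to a line. send_rows: Moves the arm, as the interface text tells. Its arguments: {"type":"object","properties":{"series":{"type":"array"},"hand":{"type":"number"}},"required":["series"]}

```bash
mkdir -p pics
python3 - <<'E'
from station import arm
import cv2
for n in("side","top"):
    c=arm.calibration(n);print(n,{k:(v if k!="extrinsics" else [[round(float(x),4) for x in r] for r in v]) for k,v in c.items()})
    cv2.imwrite(f"pics/{n}0.png",arm.camera(n)[:,:,::-1])
o=arm.get_obs();print(o)
E
```

```text
side {'fx': 443.25788254370156, 'fy': 443.25788254370156, 'cx': 278.91667370602363, 'cy': 209.95995892476031, 'k1': -0.04564411793777312, 'extrinsics': [[-0.9339, -0.3574, 0.0106, 0.5142], [-0.2645, 0.6706, -0.693, 0.2342], [0.2406, -0.65, -0.7208, 0.9417], [0.0, 0.0, 0.0, 1.0]]}
top {'fx': 486.523720857446, 'fy': 486.523720857446, 'cx': 286.7889987622967, 'cy': 213.7201552529866, 'k1': -0.023089459542647007, 'extrinsics': [[-0.0012, -1.0, 0.0055, 0.0313], [-0.9887, 0.0004, -0.15, 0.542], [0.15, -0.0056, -0.9887, 0.9967], [0.0, 0.0, 0.0, 1.0]]}
{'clock': 0.1, 'qpos': array([-1.30558871e+00,  3.13936711e-01,  4.50908196e-02,  1.30358968e+00,
        1.21675963e-05,  1.43120786e+00]), 'joint_velocities': array([-0.00169224, -0.00161902,  0.00254714,  0.00050786,  0.00061982,
       -0.00059183]), 'tau': array([ 1.83754586e-03, -4.81727135e+01,  2.99242687e+01,  1.26993665e-02,
       -1.23864461e-04, -2.28725817e-06]), 'ee_pos': array([ 0.22633429, -0.52809035,  0.23049082]), 'tool_rot': array([ 9.79587015e-01,  2.01018927e-01, -4.53744238e-05, -8.18387012e-04]), 'force': array([ 0.56649175,  0.05653039, -0.82687612]), 'wrist_torque': array([ 0.03825082, -0.0234793 ,  0.01348379]), 'grip_width': 0.08530468519082884}
```

View pics/side0.png

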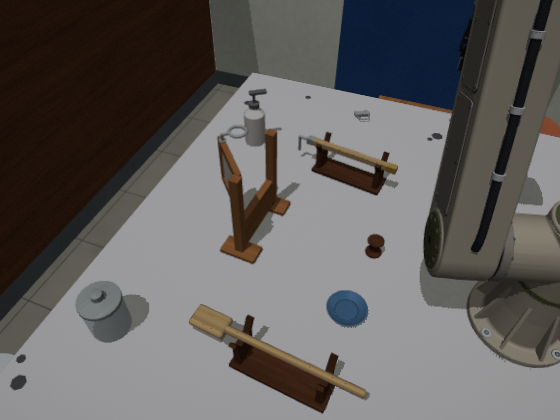

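View pics/top0.png

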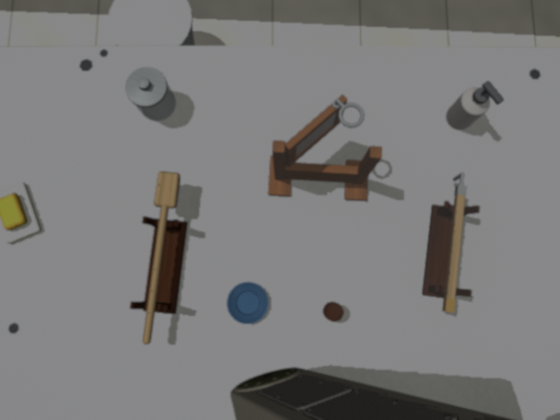

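```bash
cat > h.py <<'E'
from station import arm
import numpy as np, cv2
from scipy.spatial.transform import Rotation as R
def cal(n):
    c=arm.calibration(n);K=np.array([[c["fx"],0,c["cx"]],[0,c["fy"],c["cy"]],[0,0,1.]])
    return K,np.array([c["k1"],0,0,0,0.]),np.array(c["extrinsics"])
def proj(n,P):
    K,d,E=cal(n);return cv2.projectPoints(np.atleast_2d(np.array(P,float)),cv2.Rodrigues(E[:3,:3])[0],E[:3,3],K,d)[0][:,0]
def ray(n,uv):
    K,d,E=cal(n);p=cv2.undistortPoints(np.array([[uv]],float),K,d)[0,0]
    return -E[:3,:3].T@E[:3,3],E[:3,:3].T@np.array([p[0],p[1],1])
def atz(n,uv,z):
    o,v=ray(n,uv);return o+v*(z-o[2])/v[2]
def tri(a,b):
    o1,v1=ray("side",a);o2,v2=ray("top",b)
    s=np.linalg.lstsq(np.c_[v1,-v2],o2-o1,rcond=None)[0];p,q=o1+s[0]*v1,o2+s[1]*v2
    return (p+q)/2,np.linalg.norm(p-q)
def crop(src,x,y,w,h,s,out):
    im=cv2.imread(src) if isinstance(src,str) else src[:,:,::-1]
    cv2.imwrite(out,cv2.resize(im[y:y+h,x:x+w],None,fx=s,fy=s,interpolation=cv2.INTER_CUBIC))
E
python3 - <<'E'
from h import *
crop("pics/top0.png",415,160,80,160,3.75 and 3.7,"pics/a1.png")
crop("pics/top0.png",260,85,150,120,5,"pics/a2.png")
crop("pics/side0.png",290,80,120,115,5,"pics/a3.png")
crop("pics/side0.png",200,80,110,120,5,"pics/a4.png")
E
```

```text
(no output)
```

View pics/a1.png

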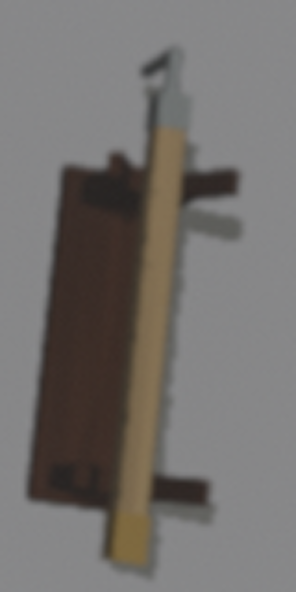

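View pics/a2.png

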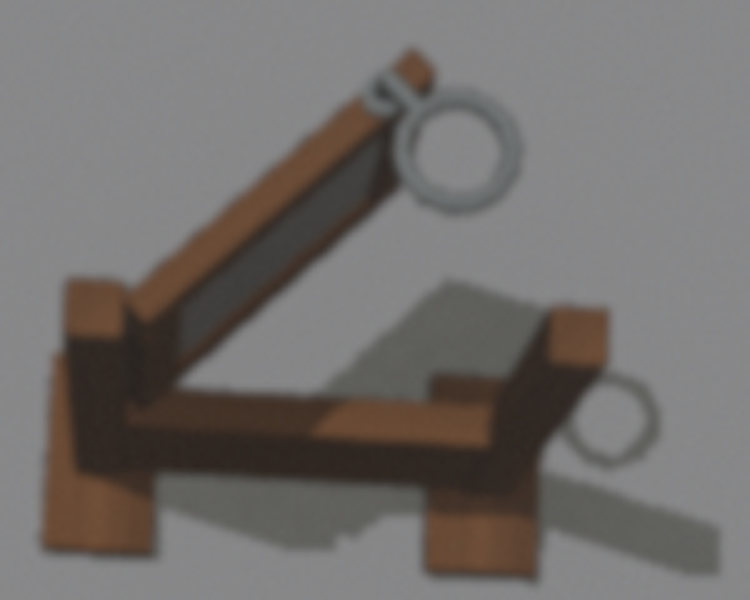

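View pics/a3.png

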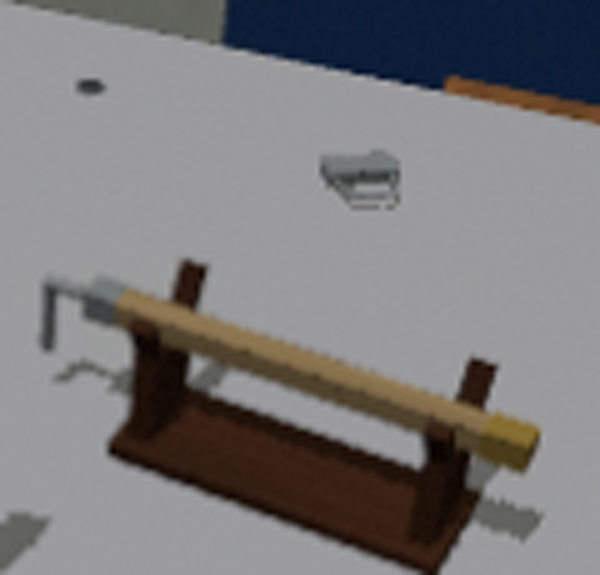

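View pics/a4.png

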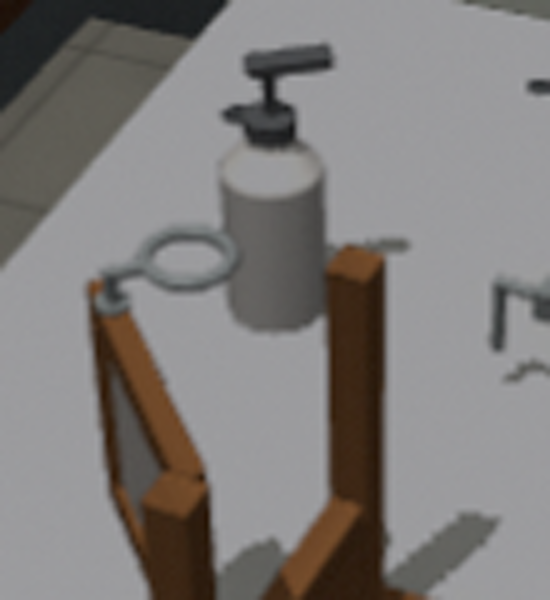

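Run:
```python
from h import *
np.set_printoptions(precision=4,suppress=True)
eye,e=tri((237.4,131.6),(351.6,115));print("eye",eye,e,atz("top",(351.6,115),.25),atz("side",(237.4,131.6),.25))
L=atz("top",(279.4,146.8),.235);Rr=atz("top",(375.8,152.4),.235);print("posts",L,Rr,np.linalg.norm(L-Rr))
print("side posts",atz("side",(200+175/5,80+497/5),.235),atz("side",(200+357/5,80+264/5),.235))
c=lambda x,y:(415+x/3.7,160+y/3.7); s=lambda x,y:(290+x/5,80+y/5)
# pole ends on top-face z=.088 
a=atz("top",c(130,565),.088);b=atz("top",c(174,97),.088);print("pole ends top",a,b,np.linalg.norm(b-a),(a+b)/2)
# back end: side lower corner; top face
print("pin tip side", atz("side",s(47,348),.03), "pin top side",atz("side",s(49,280),.083),"pin top top",atz("top",c(177,52),.083))
print("side back end top-centre",atz("side",s(515,433),.088), "front end", atz("side",s(108,283),.088))
# base corners top at z=.012
for q in [(66,168),(30,497),(105,505)]: print("base",atz("top",c(*q),.012))
for q in [(110,447),(435,572),(478,497)]: print("base side",atz("side",s(*q),.012))
```

```text
eye [ 0.6849 -0.0825  0.248 ] 0.002543501545897029 [ 0.6855 -0.082   0.25  ] [ 0.6822 -0.0799  0.25  ]
posts [0.6321 0.0448 0.235 ] [ 0.622  -0.1254  0.235 ] 0.1705659702316675
side posts [0.6287 0.05   0.235 ] [ 0.6183 -0.1225  0.235 ]
pole ends top [ 0.3361 -0.2927  0.088 ] [ 0.5921 -0.3304  0.088 ] 0.25874620785338864 [ 0.4641 -0.3116  0.088 ]
pin tip side [ 0.616  -0.3368  0.03  ] pin top side [ 0.6153 -0.3309  0.083 ] pin top top [ 0.6189 -0.3355  0.083 ]
side back end top-centre [ 0.3447 -0.2906  0.088 ] front end [ 0.5817 -0.3341  0.088 ]
base [ 0.5648 -0.2916  0.012 ]
base [ 0.3712 -0.2618  0.012 ]
base [ 0.3664 -0.3054  0.012 ]
base side [ 0.5602 -0.287   0.012 ]
base side [ 0.3663 -0.2545  0.012 ]
base side [ 0.3567 -0.3227  0.012 ]
```

```bash
cat >> h.py <<'E'
def go(p,yaw):
    o=arm.get_obs();r=R.from_quat(o["tool_rot"])
    t=R.from_matrix(np.c_[[np.cos(yaw),np.sin(yaw),0],[np.sin(yaw),-np.cos(yaw),0],[0,0,-1]])
    print("d mm",np.round(r.inv().apply(np.array(p)-o["ee_pos"])*1000,1),"rv deg",np.round(np.degrees((r.inv()*t).as_rotvec()),2))
E
python3 - <<'E'
from h import *
go([.469,-.312,.16],np.radians(171.4))
E
```

```text
d mm [ 308.1 -102.9   70.7] rv deg [-2.0000e-02 -1.3000e-01 -1.4821e+02]
```

>>> {"method": "send_rows", "body": {
  "hand": -1,
  "series": [
    [0.02,-0.007,0.0,0,0,-10],
    [0.045,-0.015,0.0,0,0,-20],
    [0.07,-0.023,0,0,0,-30],
    [0.095,-0.032,0,0,0,-40],
    [0.12,-0.04,0,0,0,-50],
    [0.145,-0.048,0,0,0,-60],
    [0.17,-0.057,0,0,0,-70],
    [0.195,-0.065,0,0,0,-80],
    [0.22,-0.073,0,0,0,-90],
    [0.245,-0.082,0,0,0,-100],
    [0.265,-0.088,0.01,0,0,-110],
    [0.285,-0.095,0.02,0,0,-120],
    [0.3,-0.1,0.04,0,0,-130],
    [0.308,-0.103,0.06,0,0,-140],
    [0.308,-0.103,0.07,0,0,-148.2],
    [0.308,-0.103,0.07,0,0,-148.2],
    [0.308,-0.103,0.07,0,0,-148.2]
  ]
}}

```text
clock: 2.22
ee_pos: [0.4689, -0.3122, 0.161]
tool_rot: [0.076, 0.997, 0.001, -0.0]
force: [1.7, 0.5, -0.0]
grip_width: 0.0853
```

Run:
```python
from h import *
o=arm.get_obs();print(o["clock"],o["qpos"],o["force"])
im=arm.camera("top");cv2.imwrite("pics/b1.png",im[:,:,::-1]);im=arm.camera("side");cv2.imwrite("pics/b2.png",im[:,:,::-1])
go([.469,-.312,.06],np.radians(171.4))
```

```text
2.225 [-7.30385205e-01  3.21199865e-01 -1.17194035e-01  1.13361828e+00
  8.75217440e-04 -5.77634150e-01] [ 1.73251945  0.48821714 -0.01851286]
d mm [1.000e-01 3.000e-01 1.014e+02] rv deg [ 0.05  0.01 -0.11]
```

View pics/b1.png

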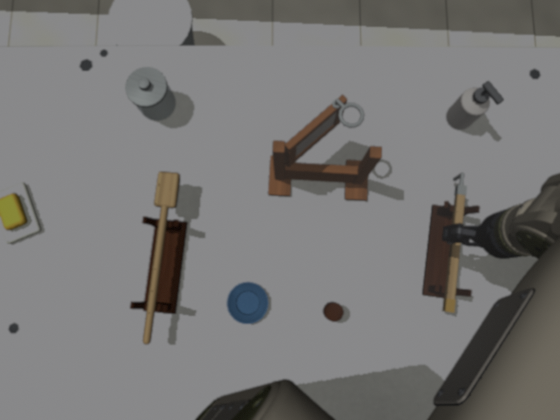

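View pics/b2.png

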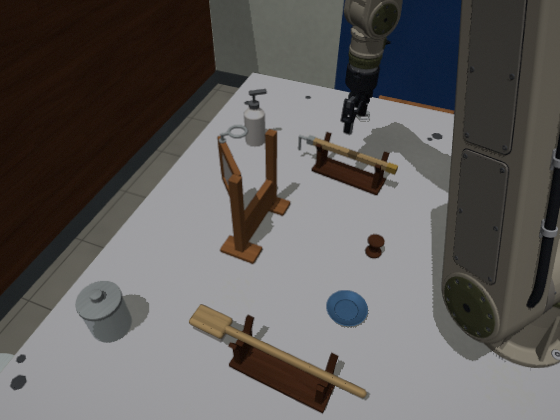

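The pictures show the gripper above the pole's middle with the jaws across it (top about 480,235). Descending.

>>> {"method": "send_rows", "body": {
  "series": [
    [0,0,0.03,0,0,0],
    [0,0,0.06,0,0,0],
    [0,0,0.085,0,0,0],
    [0,0,0.1,0,0,0],
    [0,0,0.101,0,0,0],
    [0,0,0.101,0,0,0]
  ]
}}

```text
clock: 3.08
ee_pos: [0.4696, -0.3129, 0.0613]
tool_rot: [0.076, 0.997, -0.0, 0.001]
force: [0.3, -0.2, 0.3]
grip_width: 0.0856
```

>>> {"method": "send_rows", "body": {
  "hand": 1,
  "series": [
    [0,0,0,0,0,0],
    [0,0,0,0,0,0],
    [0,0,0,0,0,0],
    [0,0,0,0,0,0],
    [0,0,0,0,0,0],
    [0,0,0,0,0,0],
    [0,0,0,0,0,0],
    [0,0,0,0,0,0]
  ]
}}

```text
clock: 4.08
ee_pos: [0.4698, -0.313, 0.0616]
tool_rot: [0.076, 0.997, -0.0, 0.001]
force: [-0.1, 1.8, 5.5]
grip_width: 0.0167
```

>>> {"method": "send_rows", "body": {
  "series": [
    [0,0,-0.01,0,0,0],
    [0,0,-0.03,0,0,0],
    [0,0,-0.06,0,0,0],
    [0,0,-0.09,0,0,0],
    [0,0,-0.12,0,0,0],
    [0,0,-0.15,0,0,0],
    [0,0,-0.18,0,0,0],
    [0,0,-0.21,0,0,0],
    [0,0,-0.235,0,0,0],
    [0,0,-0.245,0,0,0],
    [0,0,-0.245,0,0,0],
    [0,0,-0.245,0,0,0]
  ]
}}

```text
clock: 5.58
ee_pos: [0.4689, -0.3126, 0.3053]
tool_rot: [0.076, 0.997, 0.001, 0.0]
force: [-0.1, 0.8, -2.2]
grip_width: 0.0168
```

Run:
```python
from h import *
o=arm.get_obs();print(o["clock"],o["qpos"],o["force"],o["ee_pos"])
im=arm.camera("top");cv2.imwrite("pics/c1.png",im[:,:,::-1]);im2=arm.camera("side");cv2.imwrite("pics/c2.png",im2[:,:,::-1])
crop(im,400,120,130,150,4,"pics/c1z.png");crop(im2,270,20,150,150,4,"pics/c2z.png")
```

```text
5.575 [-7.30838871e-01  2.83502798e-01  1.84894323e-01  1.47265298e+00
  9.51449859e-04 -5.78551683e-01] [-0.06440686  0.80971314 -2.15799724] [ 0.46894711 -0.31255626  0.30531759]
```

View pics/c1z.png

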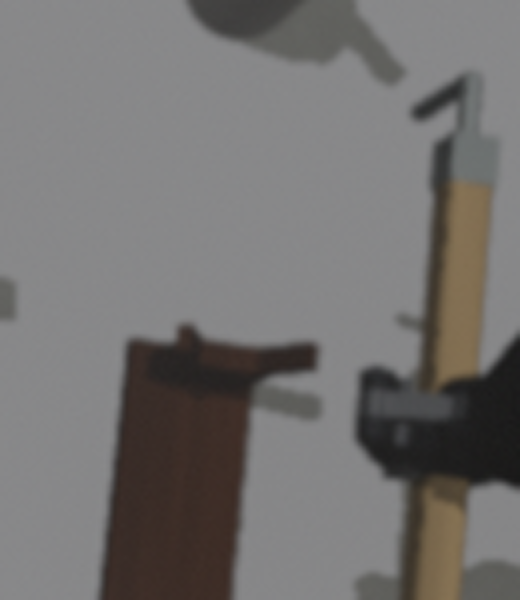

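View pics/c2.png

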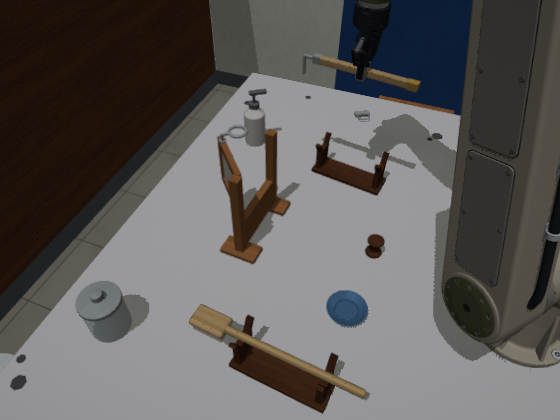

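Run:
```python
from h import *
np.set_printoptions(precision=4,suppress=True)
crop("pics/c2.png",285,40,50,50,10,"pics/c2y.png")
print("tip",tri((304.3,72),(503.8,148.3)));print("top",tri((304.5,57),(517.5,140)))
o=arm.get_obs();e=o["ee_pos"];r=R.from_quat(o["tool_rot"])
for off in(.15,.155,.145):
  p=e+r.apply([-off,0,-.019]);t=p-[0,0,.049];print(off,p,proj("top",[p,t]),proj("side",[p,t]))
```

```text
tip (array([ 0.6151, -0.3333,  0.2797]), np.float64(0.003581248671756463))
top (array([ 0.6184, -0.3394,  0.3164]), np.float64(0.0032381581361117817))
0.15 [ 0.6172 -0.3353  0.3243] [[517.5467 140.2452]
 [503.8975 148.8855]] [[303.9689  54.602 ]
 [302.9954  72.8563]]
0.155 [ 0.6221 -0.3361  0.3243] [[517.7825 137.2559]
 [504.1339 146.0621]] [[302.1503  54.1037]
 [301.2339  72.3447]]
0.145 [ 0.6123 -0.3346  0.3243] [[517.3099 143.2408]
 [503.6603 151.7144]] [[305.7933  55.1023]
 [304.7623  73.3697]]
```

View pics/c2y.png

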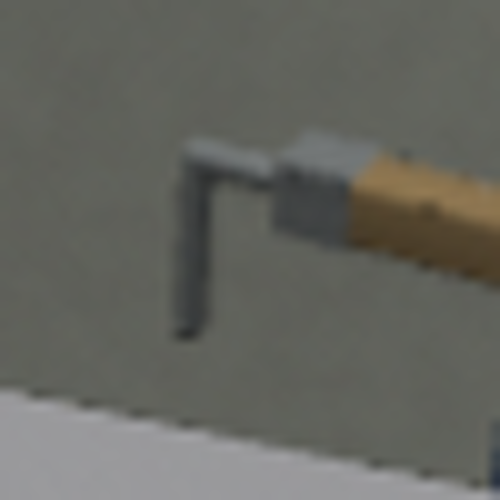

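Run:
```python
from h import *
go([.5372,-.0592,.305],np.radians(171.4))
```

```text
d mm [-29.1 260.8   0.6] rv deg [ 0.06  0.   -0.12]
```

>>> {"method": "send_rows", "body": {
  "series": [
    [-0.001,0.01,0,0,0,0],
    [-0.004,0.035,0,0,0,0],
    [-0.007,0.065,0,0,0,0],
    [-0.011,0.095,0,0,0,0],
    [-0.014,0.125,0,0,0,0],
    [-0.017,0.155,0,0,0,0],
    [-0.021,0.185,0,0,0,0],
    [-0.024,0.215,0,0,0,0],
    [-0.027,0.24,0,0,0,0],
    [-0.029,0.255,0,0,0,0],
    [-0.029,0.261,0,0,0,0],
    [-0.029,0.261,0,0,0,0],
    [-0.029,0.261,0,0,0,0]
  ]
}}

```text
clock: 7.3
ee_pos: [0.5371, -0.0596, 0.3056]
tool_rot: [0.077, 0.997, 0.0, -0.0]
force: [-0.5, -0.7, -2.0]
grip_width: 0.0173
```

Run:
```python
from h import *
np.set_printoptions(precision=4,suppress=True)
o=arm.get_obs();print(o["clock"],o["qpos"],o["force"],o["ee_pos"])
im=arm.camera("top");im2=arm.camera("side")
crop(im,280,60,130,110,5,"pics/d1.png");crop(im2,180,50,150,120,5,"pics/d2.png")
e=o["ee_pos"];r=R.from_quat(o["tool_rot"]);p=e+r.apply([-.149,0,-.019]);t=p-[0,0,.049];print(p,t,proj("top",[p,t]),proj("side",[p,t]))
```

```text
7.3 [-0.2596  0.2361  0.1229  1.4577  0.0008 -0.1064] [-0.4978 -0.6502 -2.0161] [ 0.5371 -0.0596  0.3056]
[ 0.6843 -0.0824  0.3246] [ 0.6843 -0.0824  0.2756] [[358.208   99.4138]
 [353.8888 110.3909]] [[235.0115 101.6147]
 [236.3454 121.1222]]
```

View pics/d1.png

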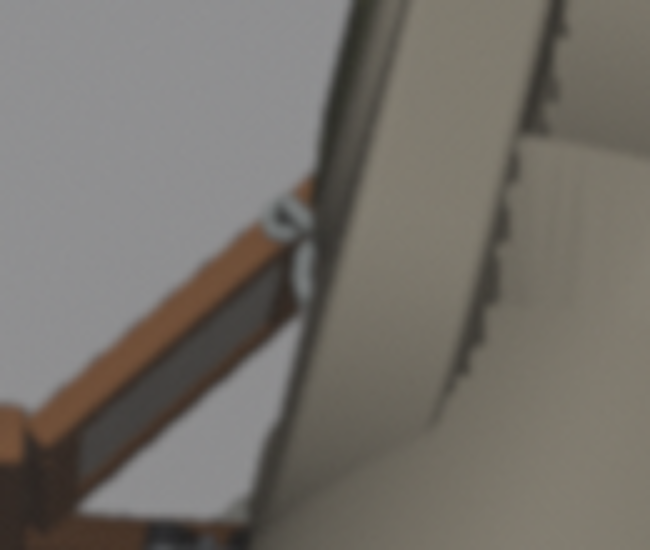

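View pics/d2.png

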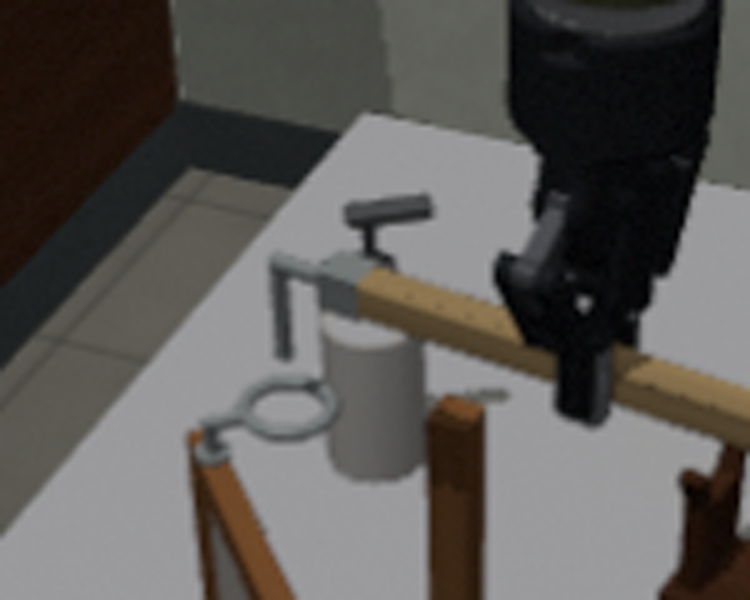

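Pin tip at side (236.8,121.4) stands right over the ring centre (237.8,131.2); the projection down matches to 1 px. Lowering.

>>> {"method": "send_rows", "body": {
  "series": [
    [0,0,0.008,0,0,0],
    [0,0,0.016,0,0,0],
    [0,0,0.024,0,0,0],
    [0,0,0.032,0,0,0],
    [0,0,0.04,0,0,0],
    [0,0,0.047,0,0,0],
    [0,0,0.047,0,0,0],
    [0,0,0.047,0,0,0]
  ]
}}

```text
clock: 8.4
ee_pos: [0.5372, -0.0596, 0.2589]
tool_rot: [0.077, 0.997, 0.0, 0.0]
force: [0.5, -0.4, -1.6]
grip_width: 0.0168
```

Run:
```python
from h import *
np.set_printoptions(precision=4,suppress=True)
o=arm.get_obs();print(o["clock"],o["force"],o["ee_pos"])
im2=arm.camera("side")
crop(im2,180,50,150,120,5,"pics/e2.png")
# arc plan
H=np.array([.630,.0325]);e0=np.array([.6845,-.0815])
# pulled: pin sits 12mm toward robot of eye; eye relative to ring
a0=np.arctan2(*(e0-H)[::-1]);sh=np.array([.587,-.085]);a1=np.arctan2(*(sh-H)[::-1]);print(np.degrees([a0,a1]),np.hypot(*(e0-H)),np.hypot(*(sh-H)))
r=R.from_quat(o["tool_rot"])
for a in np.linspace(a0,a1-.14,13):
    p=H+.1253*np.array([np.cos(a),np.sin(a)]);d=r.inv().apply([*(p-e0),0]);print(np.round(np.degrees(a-a1),1),p,np.round(d*1000,1))
```

```text
8.4 [ 0.5039 -0.3703 -1.553 ] [ 0.5372 -0.0596  0.2589]
[ -64.4489 -110.1005] 0.12635762739146378 0.12512094149262146
45.7 [ 0.684  -0.0805] [0.6 0.9 0. ]
41.2 [ 0.6751 -0.0844] [ 8.9 -4.3 -0. ]
36.7 [ 0.6658 -0.0876] [17.5 -8.9 -0. ]
32.2 [ 0.6563 -0.09  ] [ 26.5 -12.7  -0. ]
27.8 [ 0.6467 -0.0917] [ 35.8 -15.8  -0. ]
23.3 [ 0.637  -0.0926] [ 45.3 -18.2  -0. ]
18.8 [ 0.6272 -0.0928] [ 54.9 -19.9  -0. ]
14.3 [ 0.6174 -0.0922] [ 64.7 -20.8  -0. ]
9.9 [ 0.6077 -0.0908] [ 74.4 -20.9  -0. ]
5.4 [ 0.5982 -0.0887] [ 84.2 -20.3  -0.1]
0.9 [ 0.5888 -0.0858] [ 93.9 -18.9  -0.1]
-3.5 [ 0.5797 -0.0823] [103.4 -16.8  -0.1]
-8.0 [ 0.5709 -0.078 ] [112.8 -13.9  -0.1]
```

View pics/e2.png

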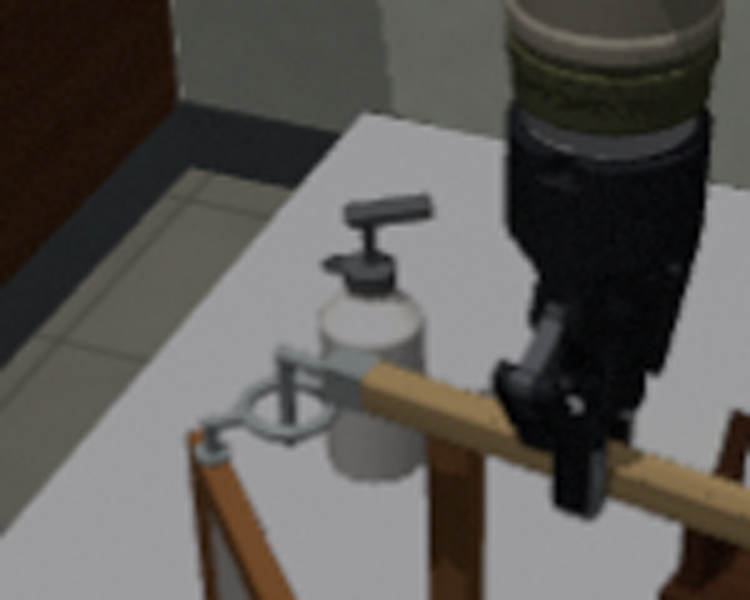

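The hook's pin goes through the ring (pin at 288,360→290,440 in the zoom). Now pulling along the arc.

>>> {"method": "send_rows", "body": {
  "series": [
    [0.004,-0.002,0,0,0,0],
    [0.009,-0.0045,0,0,0,0],
    [0.015,-0.0075,0,0,0,0],
    [0.021,-0.0105,0,0,0,0],
    [0.027,-0.013,0,0,0,0],
    [0.033,-0.015,0,0,0,0],
    [0.039,-0.0165,0,0,0,0],
    [0.045,-0.018,0,0,0,0],
    [0.051,-0.0195,0,0,0,0],
    [0.057,-0.02,0,0,0,0],
    [0.063,-0.0205,0,0,0,0],
    [0.069,-0.021,0,0,0,0],
    [0.075,-0.021,0,0,0,0],
    [0.081,-0.0205,0,0,0,0],
    [0.087,-0.02,0,0,0,0],
    [0.093,-0.019,0,0,0,0],
    [0.098,-0.018,0,0,0,0],
    [0.1,-0.0175,0,0,0,0],
    [0.1,-0.0175,0,0,0,0]
  ]
}}

```text
clock: 10.82
ee_pos: [0.4356, -0.0616, 0.2589]
tool_rot: [0.077, 0.997, 0.0, 0.0]
force: [0.4, -1.4, -2.1]
grip_width: 0.0171
```

Run:
```python
from h import *
np.set_printoptions(precision=4,suppress=True)
o=arm.get_obs();print(o["clock"],o["force"],o["ee_pos"])
im=arm.camera("top");im2=arm.camera("side")
crop(im,250,90,160,120,5,"pics/f1.png");crop(im2,180,70,150,120,5,"pics/f2.png")
```

```text
10.825 [ 0.445  -1.4137 -2.093 ] [ 0.4356 -0.0616  0.2589]
```

View pics/f1.png

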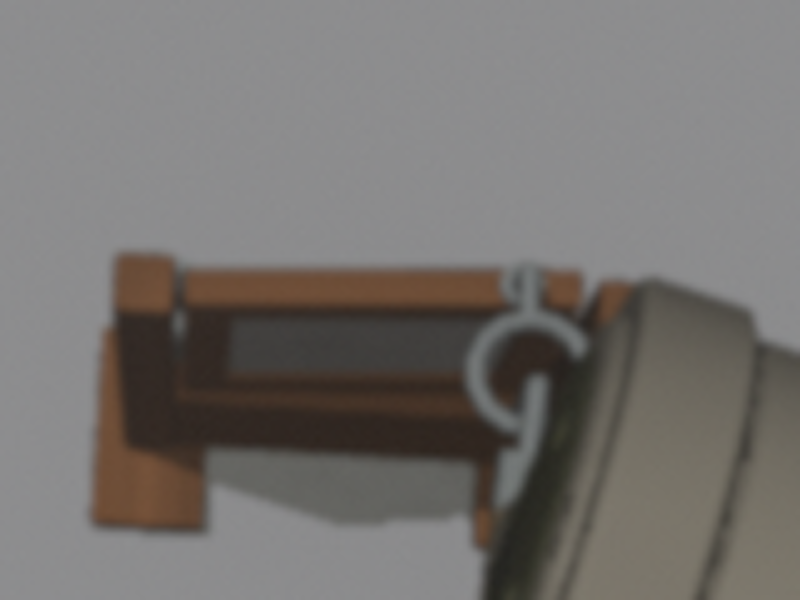

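View pics/f2.png

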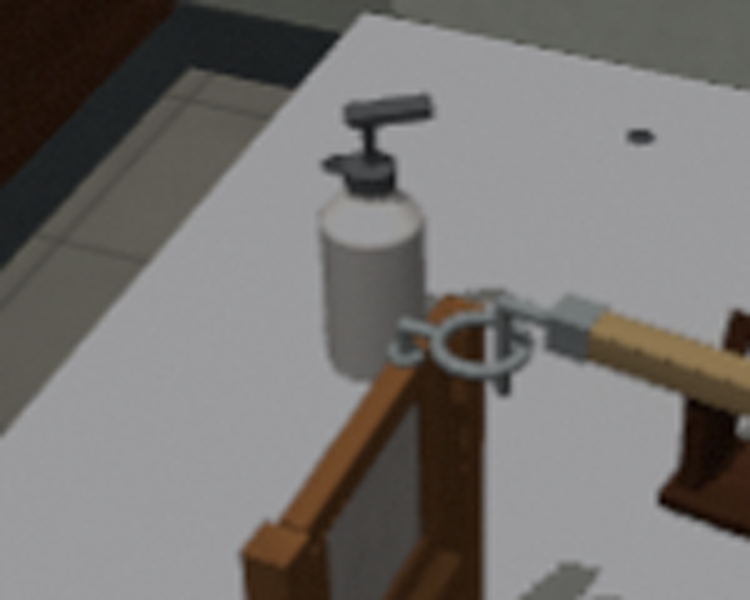

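>>> {"method": "send_rows", "body": {
  "series": [
    [0.002,0.0005,0,0,0,0],
    [0.004,0.001,0,0,0,0],
    [0.006,0.0015,0,0,0,0],
    [0.008,0.002,0,0,0,0],
    [0.008,0.002,0,0,0,0]
  ]
}}

```text
clock: 11.55
ee_pos: [0.4286, -0.0586, 0.259]
tool_rot: [0.077, 0.997, 0.0, 0.001]
force: [2.2, -0.4, -2.6]
grip_width: 0.0172
```

Run:
```python
from h import *
np.set_printoptions(precision=4,suppress=True)
o=arm.get_obs();print(o["clock"],o["force"],o["wrist_torque"],o["ee_pos"])
im=arm.camera("top");im2=arm.camera("side")
crop(im,250,90,160,120,5,"pics/g1.png");crop(im2,180,70,150,120,5,"pics/g2.png")
```

```text
11.55 [ 2.213  -0.4426 -2.5752] [-0.0576 -0.4137 -0.0004] [ 0.4286 -0.0586  0.259 ]
```

View pics/g1.png

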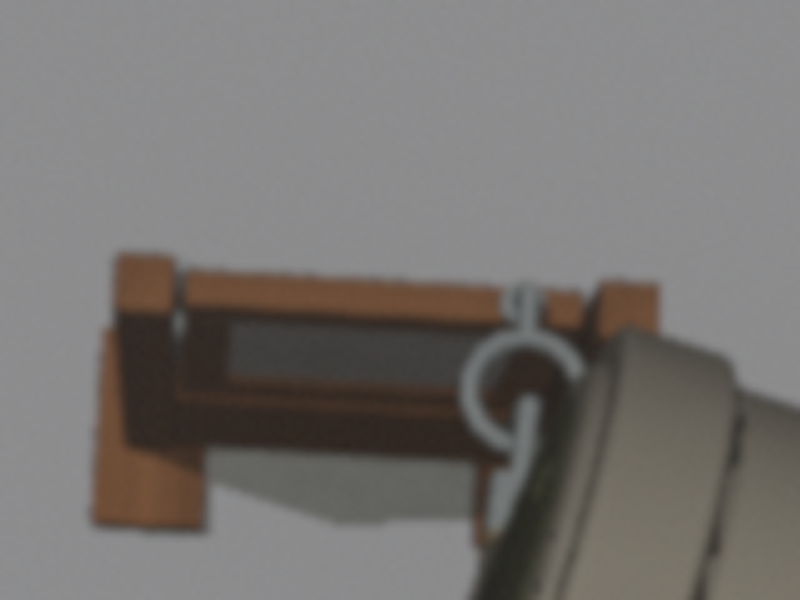

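View pics/g2.png

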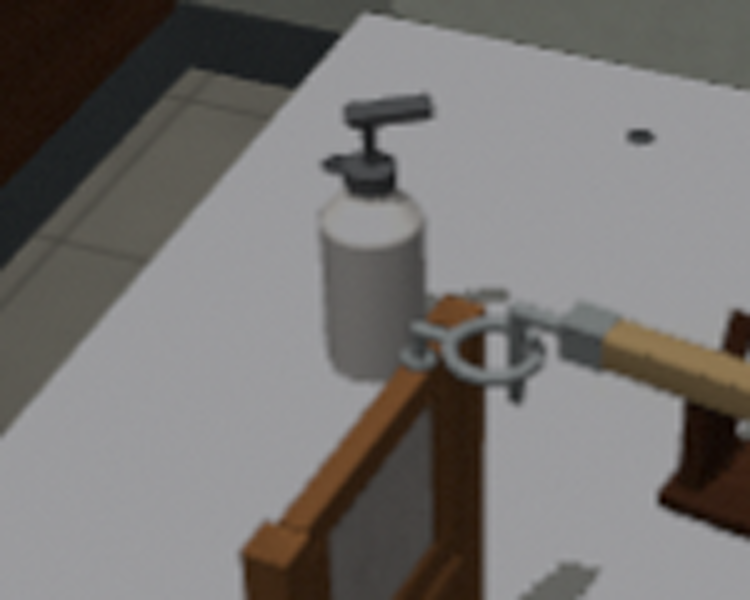

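>>> {"method": "send_rows", "body": {
  "series": [
    [0.002,0,0,0,0,0],
    [0.003,0,0,0,0,0],
    [0.003,0,0,0,0,0]
  ]
}}

```text
clock: 12.02
ee_pos: [0.4283, -0.0587, 0.2594]
tool_rot: [0.077, 0.997, 0.0, 0.003]
force: [9.8, -1.0, -6.3]
grip_width: 0.0173
```

Firmly on the stop (9.8 N). Back off inside the ring, then lift out.

>>> {"method": "send_rows", "body": {
  "series": [
    [-0.003,0,0,0,0,0],
    [-0.007,0,0,0,0,0],
    [-0.01,0,0,0,0,0],
    [-0.01,0,0,0,0,0]
  ]
}}

```text
clock: 12.52
ee_pos: [0.4381, -0.0602, 0.2593]
tool_rot: [0.076, 0.997, 0.0, 0.003]
force: [0.6, -0.7, -1.0]
grip_width: 0.017
```

Run:
```python
from h import *
np.set_printoptions(precision=4,suppress=True)
o=arm.get_obs();print(o["clock"],o["force"],o["tool_rot"],o["ee_pos"])
im2=arm.camera("side")
crop(im2,180,70,220,120,3.6,"pics/i2.png")
```

```text
12.525 [ 0.5893 -0.7233 -1.0234] [0.0765 0.9971 0.0002 0.003 ] [ 0.4381 -0.0602  0.2593]
```

View pics/i2.png

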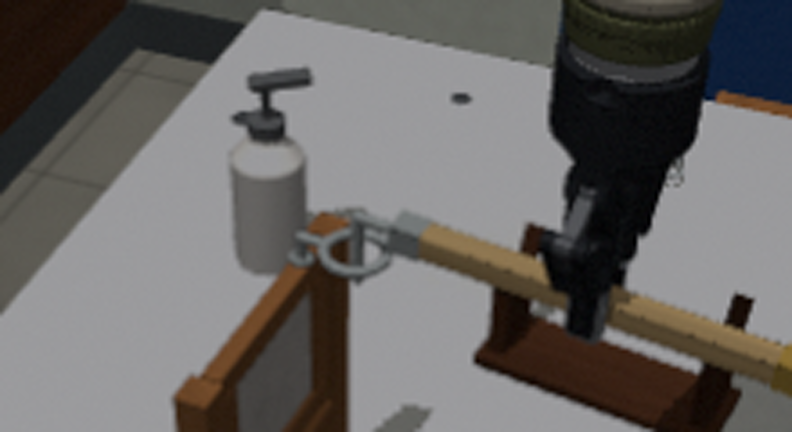

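The pin stands free in the middle of the ring (358,240); lifting.

>>> {"method": "send_rows", "body": {
  "series": [
    [0,0,-0.008,0,0,0],
    [0,0,-0.018,0,0,0],
    [0,0,-0.028,0,0,0],
    [0,0,-0.038,0,0,0],
    [0,0,-0.048,0,0,0],
    [0,0,-0.052,0,0,0],
    [0,0,-0.052,0,0,0]
  ]
}}

```text
clock: 13.45
ee_pos: [0.4378, -0.0602, 0.3115]
tool_rot: [0.077, 0.997, 0.0, 0.003]
force: [-0.0, -0.1, -2.4]
grip_width: 0.0171
```

Run:
```python
from h import *
np.set_printoptions(precision=4,suppress=True)
o=arm.get_obs();print(o["clock"],o["force"],o["ee_pos"])
im2=arm.camera("side")
crop(im2,180,40,220,150,3.6,"pics/j2.png")
go([.469,-.3125,.311],np.radians(171.4))
```

```text
13.45 [-0.0208 -0.1245 -2.4218] [ 0.4378 -0.0602  0.3115]
d mm [ -69.5 -244.6    0.4] rv deg [ 0.05  0.33 -0.18]
```

View pics/j2.png

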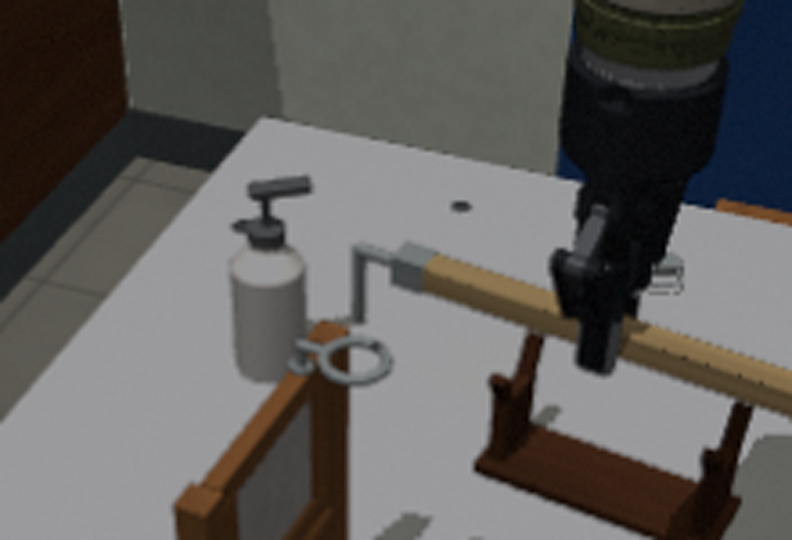

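Hook is clear of the ring, flap still shut. Returning over the rack.

>>> {"method": "send_rows", "body": {
  "series": [
    [0,-0.015,0,0,0,0],
    [-0.005,-0.04,0,0,0,0],
    [-0.012,-0.07,0,0,0,0],
    [-0.022,-0.1,0,0,0,0],
    [-0.032,-0.13,0,0,0,0],
    [-0.042,-0.16,0,0,0,0],
    [-0.052,-0.19,0,0,0,0],
    [-0.06,-0.215,0,0,0,0],
    [-0.066,-0.235,0,0,0,0],
    [-0.0695,-0.2446,0,0,0.33,-0.2],
    [-0.0695,-0.2446,0,0,0.33,-0.2],
    [-0.0695,-0.2446,0,0,0.33,-0.2],
    [-0.0695,-0.2446,0,0,0.33,-0.2]
  ]
}}

```text
clock: 15.12
ee_pos: [0.4691, -0.3117, 0.3117]
tool_rot: [0.074, 0.997, 0.0, 0.0]
force: [-0.1, -0.6, -1.5]
grip_width: 0.017
```

Run:
```python
from h import *
o=arm.get_obs();print(o["clock"],o["force"],o["ee_pos"])
im=arm.camera("top");im2=arm.camera("side")
crop(im2,280,20,150,120,5,"pics/k2.png");crop(im,400,120,130,150,4,"pics/k1.png")
go([.4697,-.313,.0615],np.radians(171.4))
```

```text
15.125 [-0.06634554 -0.60918738 -1.53215724] [ 0.4690568  -0.31169024  0.31166934]
d mm [ -0.7  -1.2 250.2] rv deg [0.04 0.02 0.08]
```

View pics/k2.png

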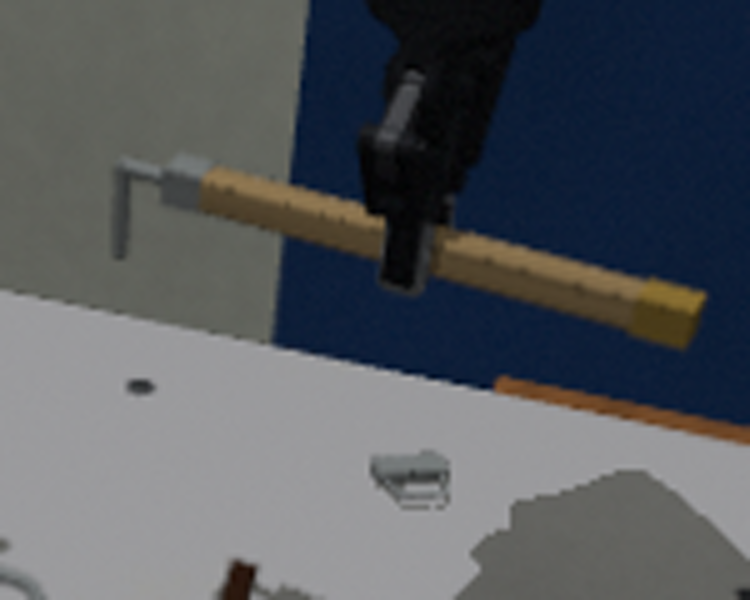

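View pics/k1.png

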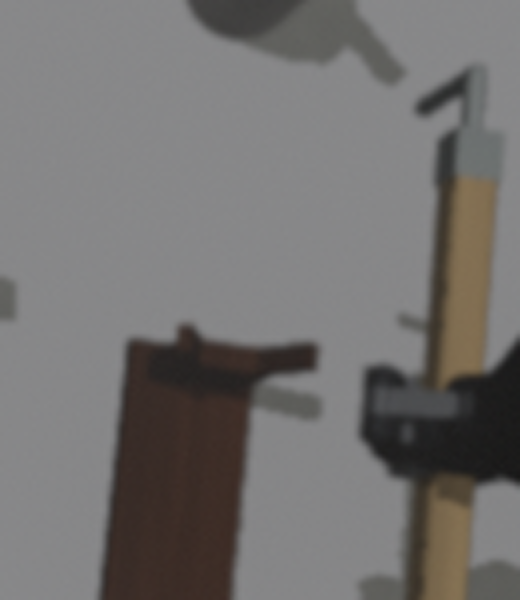

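The pole lies in the grip as at the lift. Lowering straight down to the grasp height.

>>> {"method": "send_rows", "body": {
  "series": [
    [0,-0.001,0.025,0,0,0],
    [-0.0005,-0.0012,0.055,0,0,0],
    [-0.0007,-0.0012,0.085,0,0,0],
    [-0.0007,-0.0012,0.115,0,0,0],
    [-0.0007,-0.0012,0.145,0,0,0],
    [-0.0007,-0.0012,0.17,0,0,0],
    [-0.0007,-0.0012,0.19,0,0,0],
    [-0.0007,-0.0012,0.205,0,0,0],
    [-0.0007,-0.0012,0.215,0,0,0],
    [-0.0007,-0.0012,0.225,0,0,0],
    [-0.0007,-0.0012,0.234,0,0,0],
    [-0.0007,-0.0012,0.242,0,0,0],
    [-0.0007,-0.0012,0.248,0,0,0],
    [-0.0007,-0.0012,0.2495,0,0,0],
    [-0.0007,-0.0012,0.2495,0,0,0]
  ]
}}

```text
clock: 17.1
ee_pos: [0.4698, -0.313, 0.0623]
tool_rot: [0.074, 0.997, 0.0, 0.0]
force: [0.5, -0.7, -1.3]
grip_width: 0.0166
```

Run:
```python
from h import *
o=arm.get_obs();print(o["clock"],o["force"],o["ee_pos"])
im=arm.camera("top");im2=arm.camera("side")
crop(im2,280,80,130,120,5,"pics/l2.png");crop(im,400,150,110,170,3.5,"pics/l1.png")
```

```text
17.1 [ 0.50681919 -0.68606057 -1.34434365] [ 0.46976803 -0.31304907  0.06226338]
```

View pics/l2.png

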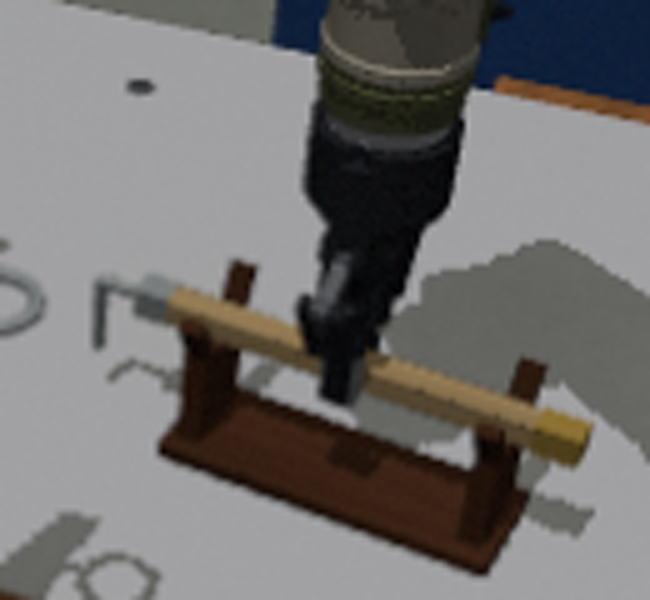

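View pics/l1.png

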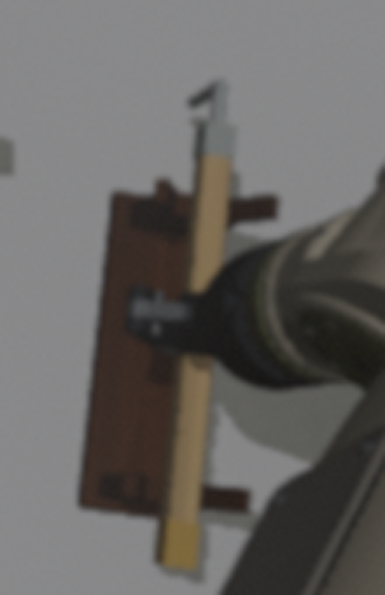

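In both notches, as at first. Ease down 1 mm and open.

>>> {"method": "send_rows", "body": {
  "series": [
    [0,0,0.0008,0,0,0],
    [0,0,0.0008,0,0,0]
  ]
}}

```text
clock: 17.45
ee_pos: [0.47, -0.3132, 0.0618]
tool_rot: [0.074, 0.997, 0.0, 0.001]
force: [-0.0, 0.4, -1.2]
grip_width: 0.0171
```

>>> {"method": "send_rows", "body": {
  "hand": -1,
  "series": [
    [0,0,0,0,0,0],
    [0,0,0,0,0,0],
    [0,0,0,0,0,0],
    [0,0,0,0,0,0],
    [0,0,0,0,0,0],
    [0,0,0,0,0,0],
    [0,0,0,0,0,0],
    [0,0,0,0,0,0]
  ]
}}

```text
clock: 18.45
ee_pos: [0.47, -0.3132, 0.0618]
tool_rot: [0.074, 0.997, 0.0, 0.001]
force: [0.3, -0.0, 0.2]
grip_width: 0.0855
```

>>> {"method": "send_rows", "body": {
  "series": [
    [0,0,-0.01,0,0,0],
    [0,0,-0.03,0,0,0],
    [0,0,-0.06,0,0,0],
    [0,0,-0.09,0,0,0],
    [0,0,-0.12,0,0,0],
    [0,0,-0.15,0,0,0],
    [0,0,-0.15,0,0,0],
    [0,0,-0.15,0,0,0],
    [0,0,-0.15,0,0,0]
  ]
}}

```text
clock: 19.58
ee_pos: [0.4693, -0.3128, 0.2107]
tool_rot: [0.074, 0.997, 0.001, -0.0]
force: [-0.1, -0.4, 0.2]
grip_width: 0.0851
```

Run:
```python
from h import *
o=arm.get_obs();print(o["clock"],o["force"],o["ee_pos"],o["grip_width"])
im=arm.camera("top");im2=arm.camera("side")
cv2.imwrite("pics/m2.png",im2[:,:,::-1]);cv2.imwrite("pics/m1.png",im[:,:,::-1])
crop(im2,280,80,130,120,5,"pics/m2z.png");crop(im,250,90,250,230,2.5,"pics/m1z.png")
```

```text
19.575 [-0.09170845 -0.42731399  0.23767023] [ 0.46926238 -0.31275947  0.210666  ] 0.08506821006521587
```

View pics/m2z.png

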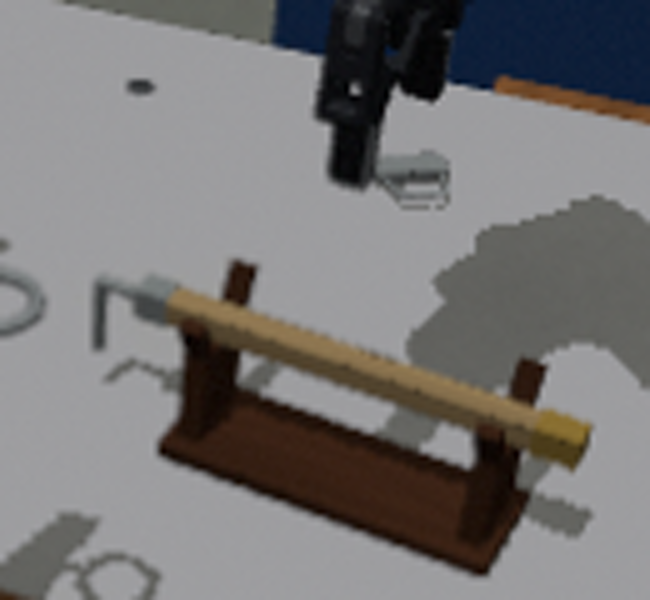

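View pics/m1z.png

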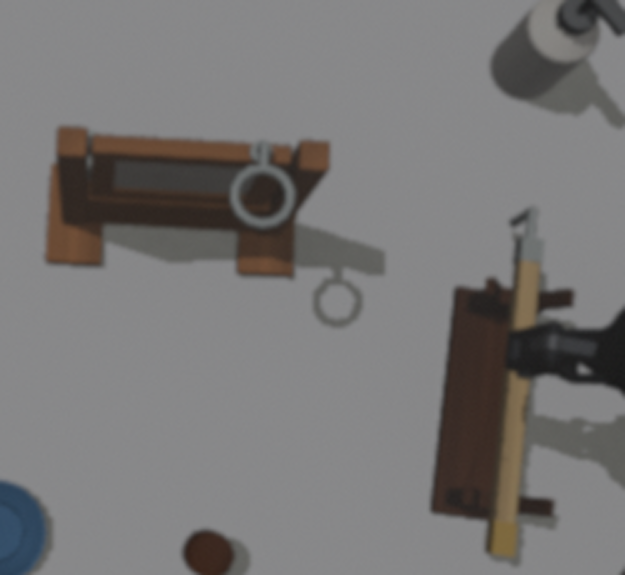

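The flap's top edge is in line with both posts (top zoom 60–330, 128–165). The pole lies in both notches, and the hand is clear of it.

Run:
```python
from station import arm
print(arm.finish_job(),arm.get_obs()["clock"])
```

```text
the job is handed in; nothing more can be done
the job is handed in; nothing more can be done
```

The job is handed in, finished by about 20 s of the 61 s allowed; no verdict was reported.

I took the pole from its rack and lowered the pin into the ring eye, with the flap open about 0.8 rad. I then pulled the flap along its arc until it met the stop, where the force rose to about 10 N. The hand stayed well clear of the flap throughout. After backing off to the middle of the ring I lifted the hook out and laid the pole back where it had been.

**Last checks:**
- **Flap:** its top edge is in line with both posts in the top picture, so it is shut.
- **Pole:** it lies in both notches and looks just as it did at the start.
- **Hand:** it is open, about 0.15 m above the grasp height, and the force reads near zero.

No check failed. The two cameras differed by about 3 mm on the eye, within the play in the ring. While the arm was over the ring it hid the ring from the top camera, so I confirmed the drop-in from the side picture alone.

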